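Open the push-and-turn jar for the next batch

TASK

Open the amber jar held in the jar clamp: press its child-resistant cap down and keep it pressed while you turn it anticlockwise, until the inner cap is caught and turned free, pressing only about as hard as it needs so that the jar's seal is not crushed. Then lift the cap off and set it down gently, right way up, on the floor of the steel dish, without moving the other things on the table.

Things in the scene. Friction and masses are not known exactly. Their poses are not given: they have to be found in the camera images.
- jar_clamp: Aluminium jar clamp bolted to the table (base 108 x 168 x 12 mm, two dark jaws along its y axis, 48 mm high, black knob at +y) holding an amber glass jar fast. Origin: on the table, on the jar's axis; z up. Jar body 66 mm across up to 68 mm above the table, sloping in to a 40 mm neck at 80 mm. Neither can move.
- cap_center (a point): Middle of the ribbed black push-and-turn cap on the jar: 64 mm across, 43 mm high, 0.1 kg. On its axis, 21.5 mm above its underside and below its flat top; closed, 108.5 mm above the table. Orientation: that of the hidden white inner cap (bottom 5 mm show), z up. Grasp the outer shell across its side from above. It spins freely on the inner cap, driving nothing, until pressed down; let up, it springs back.
- cap_top (a point): Centre of the cap's top when not pressed. Pressing: 2 N starts the shell down; after 1.5 mm (3 N) its five lugs may land on the rigid tops of the inner cap's ten teeth. Turned under load it finds the gaps within 36 degrees and drops, to 8 mm in all (7 N); then the lugs drive the inner cap, which takes 0.1 to 0.35 N m. Where they catch cannot be seen or read.
- mouth_seal: Sealing ring in the jar's mouth, origin 104 mm above the table, sprung up with 9 N. It holds four lugs of the inner cap up in notched hooks on the neck: the inner cap must be down 4.5 mm (13 N) to pass the notch lips; bottoms at 5 mm. 14 to 17 N works; 26 N, friction included, crushes it. Cap free after 33 to 42 degrees anticlockwise, rigid stop at 55 to 62; ease back 10, lift straight up 20 mm.
- dish_floor (a point): Centre of the flat floor (140 mm across) of the round shallow steel dish, 3 mm above the table; the rim is 170 mm across and 13.5 mm high. The dish is fixed. A cap standing on the floor has its point 21.5 mm above this point.
- timer: Bystander: white round kitchen timer with a red grip, 64 mm across, 38 mm high; origin under its centre.
- lid_0: Bystander: bamboo balm lid lying liner up, 70 mm across, 17 mm high; origin under its centre.
- marker: Bystander: grey and blue marker pen lying, 132 mm long; origin under its centre.
- spatula: Bystander: spatula with wooden handle lying, 231 mm long; origin under its centre.
- tin_23: Bystander: open balm tin, 70 mm across, 31 mm high; origin under its centre.
- tin_31: Bystander: open balm tin like tin_23.
Things that resemble listed ones, but are neither listed nor needed, are in the scene too. Of the things like the part that bears cap_center, leave any that is turquoise; of the rest the smaller one is meant.

How it is judged:
By the outcome, as a careful person would: the job done as asked, in the order asked, and still so for the second after the job is handed in, with the robot touching nothing.
It also fails if it takes over 72 s, if anything falls off the work surface, if the arm or the gripper's body presses on something with over 40 N, if the wrist force passes 120 N, or if a joint passes its speed limit or range.

ROBOT

A 6-joint arm with a two-finger parallel gripper is mounted at the origin on a cart in front of the work surface, level with it; the furniture and walls round the work are solid. World frame = base frame: x ahead of the robot, y to its left, z up, the work surface at z = 0. Lengths are in m, angles in degrees, forces in N, time in s.
With the tool pointing down it reaches from about 0.4 to 0.825 m from the base axis. Payload 7 kg.
Tool frame: the origin (TCP) lies on the centre line of the jaws, within the pads' length; the fingertips stand 19 mm ahead of it and the grasp point (between the pads) is the TCP; z points along the fingers, y is the line along which they close (so a half turn about z gives the same grasp; the last joint's range is limited). The gripper opens to 88 mm and grips with 3 to 60 N. Pads are 19 mm wide; open, the fingers measure 130 mm over their backs; the gripper's body (78 mm by 193 mm) begins 47 mm behind the grasp point.
Start: joints at [-55.457, 20.546, 0.682, 0, -70.136, -16.507], TCP at [0.209, -0.642, 0.246] pointing down, gripper open.
Joint ranges: [-176.03, 176.03], [-82.01, 121.73], [-58.28, 71.71], [-173.87, 95.51], [-174.79, -0.11], [-173.66, 173.66]. Speed limits (degrees/s): [136.94, 136.94, 172.46, 180, 180, 180].

INTERFACE

Orientations are given as [roll, pitch, yaw] about the fixed x, y, z axes, in that order (R = Rz(yaw) Ry(pitch) Rx(roll)).
In Python, from plant import get_state, capture, close_job gives the robot as it stands.
- The arm moves only by the tool apply_moves, never from a script. Its argument "targets" is a list of rows, each a list of 7 numbers: the opening, from 0 (shut) to 1 (fully open), then the shift along the tool's x, y, z normalised to -1 to 1, where 1 is 1000 mm, then the turn, a rotation vector about the tool's x, y, z normalised to -1 to 1, where 1 is 90 degrees. In form: [[claw, tx, ty, tz, ax, ay, az], ...]. A call has 1 to 20 rows; each row shifts and turns the commanded pose from where the row before left it, along the tool's axes as they then stand; what a row does not reach is not made up. A row lasts 1/12 s, in which the tool goes at most 41.7 mm and 7.16 degrees, less where a joint would pass 70% of its speed; a pose out of reach is approached as far as the arm can. A call with a number of a shift or a turn outside -1 to 1 is refused whole. A call with a gripper value outside its range is refused whole. The fingers move at their own pace and stop on an object; "newtons" is the grip in N (left out, the last holds). Time passes only in rows, so rows that do not move let the fingers close. It gives the time, the measured TCP pose, the force, the opening and the grip force at its end, in the units of the state.
- get_state(): the state, without advancing time (a new reading comes with each control period).
- capture(name): name is "scene" or "top" or "wrist"; returns a dict with "frame" (384x512x3 uint8, red, green, blue), "range_z" (384x512 float32, m along the optical axis (not along the pixel's ray), 0 where there is no reading), "camera_matrix" (3x3 intrinsics, pixels), "T" (4x4, takes a point from camera to world coordinates). Camera axes: x right, y down, z forward; pixel columns grow to the right and rows downward; lengths in m; the calibration is good to about 2 mm. A picture is of the moment at which its call begins.
- close_job(): hands the job in; it is judged then, once.
The state is a dict: "time_s": time; "joints": joint angles; "qd": joint speeds; "joint_torque": joint torques, N m; "tcp_pos": TCP position; "eef_rot": TCP orientation; "contact_force": force on the tool from outside, world axes, zero at the start; "moment": the same for the moment, N m; "gripper_width": finger opening in m; "gripper_force": force on a finger pad.
Only numpy, scipy, OpenCV 4.12 (cv2) and the standard library are available. Lean on these libraries where they do the work, as an engineer would, in place of code of your own. Each camera call takes 0.05 s, during which the arm holds its last target. There are 200 camera calls.

## Working session

There is one attempt and no reset: what is moved stays moved. The work goes in short steps, Python scripts to look and compute and a tool call to move; the robot and the scene stay as the last step left them, time stands still between calls to the robot, and variables do not carry over. Pictures are saved under pics/ and viewed, at most 10 in all, crops included, and the job is handed in when it is done.

Besides the shell and the picture viewer there is one more tool, called after "Request:" as a command line: name --pt "numbers of a row" for each row, then --argument value for the rest. apply_moves: Moves the arm, as the interface text tells. Scaled input: -1 to 1 covers 1000 mm each way for a shift and 90 degrees each way for a turn. Its arguments: {"type":"object","properties":{"targets":{"type":"array","items":{"type":"array","items":{"type":"number"}}},"newtons":{"type":"number"}},"required":["targets"]}

```bash
mkdir -p pics
cat > h.py <<'E'
import numpy as np, cv2
from plant import get_state, capture, close_job
def pts(c):
    K=c["camera_matrix"];d=c["range_z"];v,u=np.mgrid[:d.shape[0],:d.shape[1]]
    p=np.stack([(u-K[0,2])/K[0,0]*d,(v-K[1,2])/K[1,1]*d,d],-1)
    w=p@c["T"][:3,:3].T+c["T"][:3,3]; w[d==0]=np.nan
    return w
E
python3 - <<'E'
from h import *
import pickle
ims=[]
D={}
for n in("scene","top"):
    c=capture(n);D[n]=c
    cv2.imwrite(f"pics/{n}0.png",cv2.resize(c["frame"][:,:,::-1],(768,576)))
    print(n,c["T"].round(3).tolist(),c["camera_matrix"].round(1).tolist())
pickle.dump(D,open("d.pkl","wb"))
print(get_state())
E
```

```text
scene [[0.506, -0.538, 0.674, -0.617], [-0.862, -0.316, 0.396, -0.758], [0.0, -0.782, -0.624, 1.148], [0.0, 0.0, 0.0, 1.0]] [[498.4, 0.0, 260.0], [0.0, 498.4, 190.3], [0.0, 0.0, 1.0]]
top [[0.026, -0.98, 0.196, 0.193], [-0.999, -0.03, -0.017, -0.075], [0.023, -0.196, -0.98, 1.65], [0.0, 0.0, 0.0, 1.0]] [[419.4, 0.0, 255.1], [0.0, 419.4, 187.4], [0.0, 0.0, 1.0]]
{'time_s': 0.1, 'joints': array([-5.54567708e+01,  2.05884791e+01,  6.37862646e-01, -1.73507117e-02,
       -7.01352959e+01, -1.65066922e+01]), 'qd': array([-0.00755631, -0.16265774,  0.10813645,  0.0793297 , -0.08140118,
       -0.08497567]), 'joint_torque': array([-9.51499460e-04, -5.84161341e+01,  2.93752170e+01,  7.01552957e+00,
        1.01619391e-02, -6.67750646e-05]), 'tcp_pos': array([ 0.20883803, -0.64144523,  0.24469579]), 'eef_rot': array([ 1.79912994e+02, -8.77299465e-03, -1.61969364e+02]), 'contact_force': array([0.86055931, 0.66525116, 0.28736763]), 'moment': array([-0.02154655, -0.02068567,  0.00749057]), 'gripper_force': 0.0, 'gripper_width': 0.08749985354040245}
```

View pics/scene0.png

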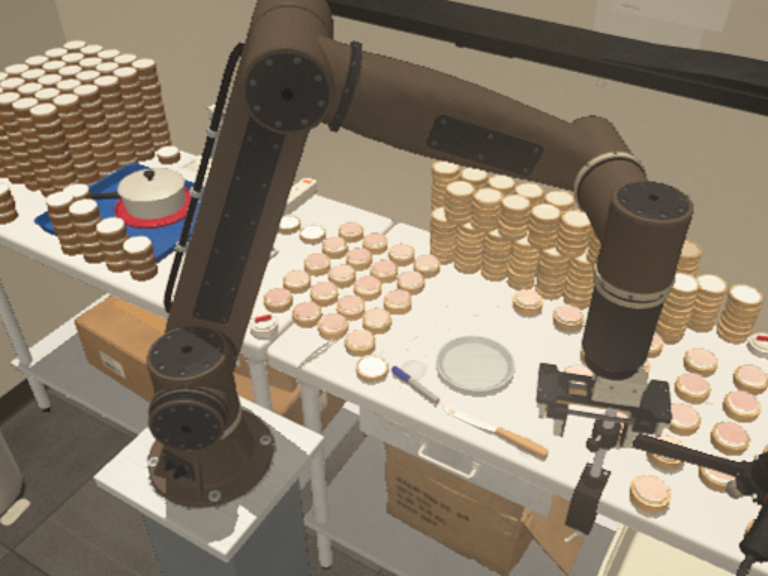

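View pics/top0.png

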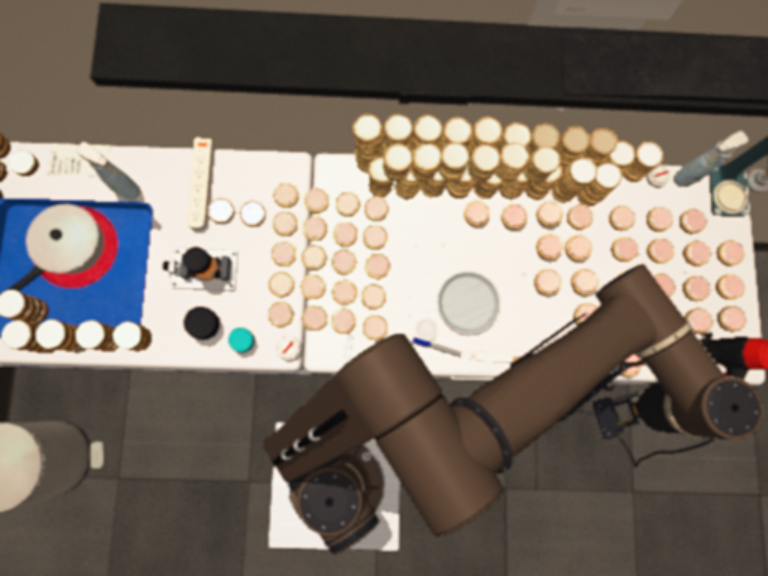

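The scene view has the arm hiding the clamp. The top view shows the clamp with its capped jar at about (200,265), a large loose black cap at (202,323), a turquoise one at (241,340) and the dish at (468,303), all in zoomed pixels.

Run:
```python
from h import *
import pickle
c=pickle.load(open("d.pkl","rb"))["top"];w=pts(c);f=c["frame"].astype(int)
def rep(n,u0,u1,v0,v1,m):
    s=np.zeros(m.shape,bool);s[v0:v1,u0:u1]=1;q=w[s&m];q=q[~np.isnan(q[:,0])]
    print(n,len(q),"med",np.median(q,0).round(4),"mid",((np.percentile(q,1,0)+np.percentile(q,99,0))/2).round(4),"ext",(np.percentile(q,99,0)-np.percentile(q,1,0)).round(4))
z=w[...,2]
rep("cap",105,165,155,200,z>.115)
rep("clamp jaws",105,165,155,200,(z>.035)&(z<.06))
rep("base",105,165,155,200,(z>.007)&(z<.02))
rep("bigblack",120,150,202,230,z>.02)
rep("turq",150,172,216,238,z>.015)
rep("dishrim",288,338,178,226,z>.0095)
rep("dishfloor",295,330,185,220,z<.008)
for (u,v) in [(131,174),(127,175),(135,176),(137,181),(135,215),(200,172)]: print(u,v,w[v,u].round(3),f[v,u])
```

```text
cap 253 med [0.538  0.3606 0.1305] mid [0.5401 0.3608 0.127 ] ext [0.0621 0.0611 0.021 ]
clamp jaws 291 med [0.534  0.3464 0.0467] mid [0.5388 0.3845 0.0473] ext [0.062  0.1721 0.0232]
base 594 med [0.5138 0.3583 0.0118] mid [0.5513 0.3777 0.0133] ext [0.1721 0.2246 0.0125]
bigblack 437 med [0.3907 0.3541 0.0569] mid [0.3925 0.3563 0.0445] ext [0.081  0.0789 0.0443]
turq 247 med [0.3525 0.2537 0.0447] mid [0.3532 0.255  0.0361] ext [0.0611 0.0608 0.0355]
dishrim 372 med [ 0.4716 -0.3327  0.0127] mid [ 0.4714 -0.3318  0.0158] ext [0.1653 0.1634 0.0126]
dishfloor 936 med [ 0.4716 -0.3321  0.0033] mid [ 0.471  -0.3325  0.0016] ext [0.1381 0.1363 0.0124]
131 174 [0.534 0.359 0.129] [45 41 42]
127 175 [0.529 0.373 0.13 ] [49 44 45]
135 176 [0.526 0.343 0.131] [38 35 34]
137 181 [0.514 0.342 0.1  ] [149  80  32]
135 215 [0.391 0.351 0.057] [43 40 39]
200 172 [0.579 0.12  0.003] [239 229 201]
```

Request:
apply_moves --pt "1 0 0 0 0 0 0.0667" --pt "1 0 0 0 0 0 0.0667" --pt "1 0 0 0 0 0 0.0667" --pt "1 -0.02 0.0285 0 0 0 0" --pt "1 -0.02 0.0285 0 0 0 0" --pt "1 -0.02 0.0285 0 0 0 0" --pt "1 -0.02 0.0285 0 0 0 0" --pt "1 -0.02 0.0285 0 0 0 0" --pt "1 -0.02 0.0285 0 0 0 0" --pt "1 -0.02 0.0285 0 0 0 0" --pt "1 -0.02 0.0285 0 0 0 0" --pt "1 -0.02 0.0285 0 0 0 0" --pt "1 -0.02 0.0285 0 0 0 0" --pt "1 -0.02 0.0285 0 0 0 0" --pt "1 -0.02 0.0285 0 0 0 0" --pt "1 0 0 0 0 0 0" --newtons 50

```text
time_s: 1.43
tcp_pos: [0.4514, -0.296, 0.2454]
eef_rot: [180.0, 0.0, -179.8]
contact_force: [-0.2, -1.2, 1.1]
gripper_width: 0.0875
gripper_force: 0.0
```

Request:
apply_moves --pt "1 -0.0045 0.033 0 0 0 0" --pt "1 -0.0045 0.033 0 0 0 0" --pt "1 -0.0045 0.033 0 0 0 0" --pt "1 -0.0045 0.033 0 0 0 0" --pt "1 -0.0045 0.033 0 0 0 0" --pt "1 -0.0045 0.033 0 0 0 0" --pt "1 -0.0045 0.033 0 0 0 0" --pt "1 -0.0045 0.033 0 0 0 0" --pt "1 -0.0045 0.033 0 0 0 0" --pt "1 -0.0045 0.033 0 0 0 0" --pt "1 -0.0045 0.033 0 0 0 0" --pt "1 -0.0045 0.033 0 0 0 0" --pt "1 -0.0045 0.033 0 0 0 0" --pt "1 -0.0045 0.033 0 0 0 0" --pt "1 -0.0045 0.033 0 0 0 0" --pt "1 -0.0045 0.033 0 0 0 0" --pt "1 -0.0045 0.033 0 0 0 0" --pt "1 -0.0045 0.033 0 0 0 0" --pt "1 0 0 0 0 0 0" --pt "1 0 0 0 0 0 0"

```text
time_s: 3.1
tcp_pos: [0.5293, 0.2956, 0.2443]
eef_rot: [-179.9, -0.1, -179.9]
contact_force: [-0.5, -0.1, 0.2]
gripper_width: 0.0875
gripper_force: 0.0
```

Run:
```python
from h import *
c=capture("wrist");w=pts(c);cv2.imwrite("pics/w1.png",c["frame"][:,:,::-1]);print(c["T"].round(3).tolist())
m=(w[...,2]>.122)&(w[...,2]<.138)&(np.hypot(w[...,0]-.539,w[...,1]-.361)<.045)
q=w[m];print(len(q),np.median(q,0),(q.max(0)+q.min(0))/2,np.ptp(q,axis=0))
if len(q):print(cv2.minEnclosingCircle(q[:,:2].astype(np.float32)))
print(get_state()['joints'])
```

```text
[[-0.003, 0.962, 0.274, 0.455], [1.0, 0.003, -0.0, 0.295], [-0.001, 0.274, -0.962, 0.384], [0.0, 0.0, 0.0, 1.0]]
4698 [0.53815809 0.36008433 0.13040782] [0.54164755 0.36235766 0.12761981] [0.06473183 0.06428458 0.01121958]
((0.5417621731758118, 0.36238816380500793), 0.032581865787506104)
[ 4.75577482e+01  1.41628508e+01 -8.46589541e+00 -1.06471887e-02
 -6.74700477e+01 -1.37470022e+02]
```

View pics/w1.png

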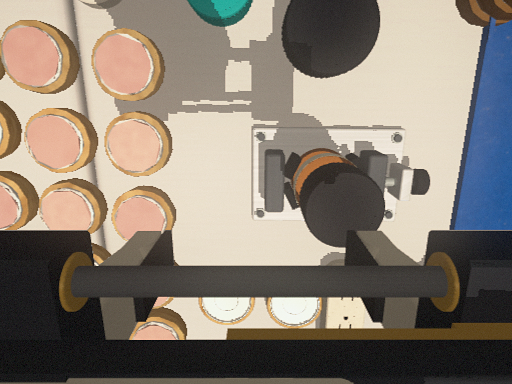

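The wrist view shows the black cap at about (343,200) over the amber jar, clear of the fingers, with the big black cap at (330,30) and the turquoise one above left.

Run:
```python
from h import *
c=capture("wrist");w=pts(c);K=c["camera_matrix"]
m=((w[...,2]>.127)&(w[...,2]<.134)&(np.hypot(w[...,0]-.539,w[...,1]-.361)<.045)).astype(np.uint8)
m=cv2.morphologyEx(m,cv2.MORPH_OPEN,np.ones((3,3)))
ct=max(cv2.findContours(m,0,1)[0],key=cv2.contourArea)
h=cv2.convexHull(ct)[:,0].astype(float)
r=np.c_[(h-[K[0,2],K[1,2]])/[K[0,0],K[1,1]],np.ones(len(h))]@c["T"][:3,:3].T
o=c["T"][:3,3];p=o+r*((.130-o[2])/r[:,2])[:,None]
print(p[:,:2].min(0),p[:,:2].max(0),p[:,:2].min(0)/2+p[:,:2].max(0)/2)
A=np.c_[2*p[:,:2],np.ones(len(p))];s=np.linalg.lstsq(A,(p[:,:2]**2).sum(1),rcond=None)[0];print(s[:2],np.sqrt(s[2]+s[0]**2+s[1]**2))
print(np.median(w[m>0],0), cv2.boundingRect(ct))
```

```text
[0.51017681 0.33046558] [0.5729064  0.39419813] [0.5415416  0.36233185]
[0.54146673 0.36222956] 0.03199133544968944
[0.53860829 0.36035704 0.13041   ] (305, 171, 81, 76)
```

Request:
apply_moves --pt "1 -0.006 0.033 0 0 0 0" --pt "1 -0.006 0.033 0 0 0 0" --pt "1 0 0 0.03 0 0 0" --pt "1 0 0 0.03 0 0 0" --pt "1 0 0 0.02 0 0 0" --pt "1 0 0 0 0 0 0" --pt "1 0 0 0 0 0 0" --pt "1 0 0 0 0 0 0"

```text
time_s: 3.87
tcp_pos: [0.5425, 0.3601, 0.1675]
eef_rot: [179.9, 0.1, -180.0]
contact_force: [-0.5, 0.2, 0.7]
gripper_width: 0.0877
gripper_force: 0.0
```

Request:
apply_moves --pt "1 0.001 0.0015 0.02 0 0 0" --pt "1 0 0 0.02 0 0 0" --pt "1 0 0 0.012 0 0 0" --pt "1 0 0 0 0 0 0" --pt "1 0 0 0 0 0 0" --pt "1 0 0 0 0 0 0"

```text
time_s: 4.37
tcp_pos: [0.5413, 0.3624, 0.1153]
eef_rot: [179.9, 0.1, -180.0]
contact_force: [-0.2, 0.4, 0.5]
gripper_width: 0.0873
gripper_force: 0.0
```

Run:
```python
from h import *
s=get_state()
for _ in range(1): print(s['time_s'],s['tcp_pos'],s['eef_rot'],s['contact_force'],s['moment'],s['joints'])
```

```text
4.3667 [0.54133055 0.36239836 0.11530544] [ 1.79920571e+02  1.04276676e-01 -1.79956628e+02] [-0.17669039  0.40006273  0.52655827] [-0.02477648 -0.02511513  0.01249977] [ 5.09415405e+01  2.42421489e+01 -1.18511703e+01  3.82096735e-02
 -5.37792807e+01 -1.40920640e+02]
```

Request:
apply_moves --pt "0.6 0 0 0 0 0 0" --pt "0.6 0 0 0 0 0 0" --pt "0.6 0 0 0 0 0 0" --pt "0.6 0 0 0 0 0 0" --pt "0.6 0 0 0 0 0 0" --pt "0.6 0 0 0 0 0 0" --pt "0.6 0 0 0 0 0 0" --pt "0.6 0 0 0 0 0 0" --newtons 50

```text
time_s: 5.03
tcp_pos: [0.541, 0.363, 0.1141]
eef_rot: [179.9, 0.1, -179.9]
contact_force: [0.2, 4.6, 2.8]
gripper_width: 0.0634
gripper_force: 50.0
```

Request:
apply_moves --pt "0.6 0 0.0006 0 0 0 0" --pt "0.6 0 0 0.001 0 0 0" --pt "0.6 0 0 0.001 0 0 0" --pt "0.6 0 0 0 0 0 0" --pt "0.6 0 0 0 0 0 0"

```text
time_s: 5.45
tcp_pos: [0.541, 0.3631, 0.1126]
eef_rot: [179.9, 0.1, -179.9]
contact_force: [-1.4, 4.0, 8.2]
gripper_width: 0.0633
gripper_force: 50.0
```

Request:
apply_moves --pt "0.6 0 0.0006 0 0 0 -0.0222" --pt "0.6 0 0 0 0 0 -0.0222" --pt "0.6 0 0 0 0 0 -0.0222" --pt "0.6 0 0 0 0 0 -0.0222" --pt "0.6 0 0 0 0 0 0" --pt "0.6 0 0 0 0 0 0"

```text
time_s: 5.95
tcp_pos: [0.541, 0.363, 0.1126]
eef_rot: [180.0, 0.1, -171.9]
contact_force: [-1.3, 2.0, 7.9]
gripper_width: 0.0632
gripper_force: 50.0
```

```bash
cat > s.py <<'E'
from h import *
s=get_state()
print(s['time_s'],'p',s['tcp_pos'].round(4),'yaw',s['eef_rot'].round(1),'F',s['contact_force'].round(1),'M',s['moment'].round(2),'q6',s['joints'][5].round(1),s['gripper_width'].round(4))
E
python3 s.py
```

```text
Traceback (most recent call last):
  File "s.py", line 3, in <module>
    print(s['time_s'],'p',s['tcp_pos'].round(4),'yaw',s['eef_rot'].round(1),'F',s['contact_force'].round(1),'M',s['moment'].round(2),'q6',s['joints'][5].round(1),s['gripper_width'].round(4))
                                                                                                                                                                  ^^^^^^^^^^^^^^^^^^^^^^^^
AttributeError: 'float' object has no attribute 'round'
```

```bash
sed -i 's/,s\[.gripper_width.\].round(4)//' s.py; python3 s.py
```

```text
5.95 p [0.541  0.363  0.1126] yaw [ 1.800e+02  1.000e-01 -1.719e+02] F [-1.3  2.   7.9] M [ 0.66  0.14 -0.02] q6 -133.0
```

Request:
apply_moves --pt "0.6 0 0 0 0 0 -0.0222" --pt "0.6 0 0 0 0 0 -0.0222" --pt "0.6 0 0 0 0 0 -0.0222" --pt "0.6 0 0 0 0 0 -0.0222" --pt "0.6 0 0 0 0 0 0" --pt "0.6 0 0 0 0 0 0"

```text
time_s: 6.45
tcp_pos: [0.541, 0.3629, 0.1126]
eef_rot: [-180.0, 0.1, -164.0]
contact_force: [0.5, 1.8, 6.3]
gripper_width: 0.0634
gripper_force: 50.0
```

```bash
python3 s.py
```

```text
6.45 p [0.541  0.3629 0.1126] yaw [-1.80e+02  1.00e-01 -1.64e+02] F [0.5 1.8 6.3] M [0.5  0.03 0.03] q6 -125.0
```

Request:
apply_moves --pt "0.6 0 0 0.0005 0 0 -0.0222" --pt "0.6 0 0 0 0 0 -0.0222" --pt "0.6 0 0 0 0 0 -0.0222" --pt "0.6 0 0 0 0 0 -0.0222" --pt "0.6 0 0 0 0 0 0" --pt "0.6 0 0 0 0 0 0"

```text
time_s: 6.95
tcp_pos: [0.5411, 0.3627, 0.112]
eef_rot: [-180.0, 0.1, -156.0]
contact_force: [0.2, 0.7, 7.3]
gripper_width: 0.0634
gripper_force: 50.0
```

```bash
python3 s.py
```

```text
6.95 p [0.5411 0.3627 0.112 ] yaw [-1.80e+02  1.00e-01 -1.56e+02] F [0.2 0.7 7.3] M [ 0.34 -0.11 -0.08] q6 -117.0
```

Request:
apply_moves --pt "0.6 0 0 0 0 0 -0.0222" --pt "0.6 0 0 0 0 0 -0.0222" --pt "0.6 0 0 0 0 0 -0.0222" --pt "0.6 0 0 0 0 0 -0.0222" --pt "0.6 0 0 0 0 0 0" --pt "0.6 0 0 0 0 0 0"

```text
time_s: 7.45
tcp_pos: [0.541, 0.3626, 0.1114]
eef_rot: [-180.0, 0.0, -148.1]
contact_force: [3.0, 0.0, 4.4]
gripper_width: 0.0633
gripper_force: 50.0
```

```bash
python3 s.py
```

```text
7.45 p [0.541  0.3626 0.1114] yaw [-180.     0.  -148.1] F [3.  0.  4.4] M [-0.13 -1.14 -0.09] q6 -109.1
```

Request:
apply_moves --pt "0.6 0 0 0.001 0 0 0" --pt "0.6 0 0 0.001 0 0 0" --pt "0.6 0 0 0.001 0 0 0" --pt "0.6 0 0 0.001 0 0 0" --pt "0.6 0 0 0 0 0 0" --pt "0.6 0 0 0 0 0 0"

```text
time_s: 7.95
tcp_pos: [0.5409, 0.3627, 0.1078]
eef_rot: [-180.0, 0.0, -148.1]
contact_force: [2.0, -0.2, 8.7]
gripper_width: 0.0635
gripper_force: 50.0
```

```bash
python3 s.py
```

```text
7.95 p [0.5409 0.3627 0.1078] yaw [-180.     0.  -148.1] F [ 2.  -0.2  8.7] M [-0.26 -0.53 -0.08] q6 -109.1
```

Request:
apply_moves --pt "0.6 0 0 0.001 0 0 0" --pt "0.6 0 0 0.001 0 0 0" --pt "0.6 0 0 0.001 0 0 0" --pt "0.6 0 0 0 0 0 0" --pt "0.6 0 0 0 0 0 0"

```text
time_s: 8.37
tcp_pos: [0.5409, 0.3627, 0.105]
eef_rot: [-180.0, 0.0, -148.1]
contact_force: [1.4, -0.4, 8.3]
gripper_width: 0.0634
gripper_force: 50.0
```

```bash
python3 s.py
```

```text
8.3667 p [0.5409 0.3627 0.105 ] yaw [-180.     0.  -148.1] F [ 1.4 -0.4  8.3] M [-0.31 -0.31 -0.07] q6 -109.1
```

Request:
apply_moves --pt "0.6 0 0 0.001 0 0 0" --pt "0.6 0 0 0.001 0 0 0" --pt "0.6 0 0 0.0005 0 0 0" --pt "0.6 0 0 0 0 0 0" --pt "0.6 0 0 0 0 0 0"

```text
time_s: 8.78
tcp_pos: [0.5409, 0.3627, 0.1027]
eef_rot: [-180.0, 0.0, -148.1]
contact_force: [1.1, -0.7, 10.8]
gripper_width: 0.0634
gripper_force: 50.0
```

```bash
python3 s.py
```

```text
8.7833 p [0.5409 0.3627 0.1027] yaw [-180.     0.  -148.1] F [ 1.1 -0.7 10.8] M [-0.43 -0.15 -0.1 ] q6 -109.1
```

Stiffness matches the seal spring; a little further.

Request:
apply_moves --pt "0.6 0 0 0.001 0 0 0" --pt "0.6 0 0 0.0007 0 0 0" --pt "0.6 0 0 0 0 0 0" --pt "0.6 0 0 0 0 0 0" --pt "0.6 0 0 0 0 0 0"

```text
time_s: 9.2
tcp_pos: [0.541, 0.3627, 0.1012]
eef_rot: [-180.0, 0.0, -148.1]
contact_force: [0.8, -1.6, 12.6]
gripper_width: 0.0633
gripper_force: 50.0
```

```bash
python3 s.py
```

```text
9.2 p [0.541  0.3627 0.1012] yaw [-180.     0.  -148.1] F [ 0.8 -1.6 12.6] M [-0.51  0.01 -0.06] q6 -109.1
```

Request:
apply_moves --pt "0.6 0 0 0.0006 0 0 0" --pt "0.6 0 0 0.0004 0 0 0" --pt "0.6 0 0 0 0 0 0" --pt "0.6 0 0 0 0 0 0" --pt "0.6 0 0 0 0 0 0"

```text
time_s: 9.62
tcp_pos: [0.541, 0.3627, 0.1009]
eef_rot: [-180.0, 0.1, -148.1]
contact_force: [-2.9, -2.2, 17.7]
gripper_width: 0.0634
gripper_force: 50.0
```

```bash
python3 s.py
```

```text
9.6167 p [0.541  0.3627 0.1009] yaw [-1.800e+02  1.000e-01 -1.481e+02] F [-2.9 -2.2 17.7] M [-0.83  0.62 -0.17] q6 -109.1
```

Request:
apply_moves --pt "0.6 0 0 -0.0002 0 0 -0.0222" --pt "0.6 0 0 0 0 0 -0.0222" --pt "0.6 0 0 0 0 0 -0.0222" --pt "0.6 0 0 0 0 0 -0.0222" --pt "0.6 0 0 0 0 0 0"

```text
time_s: 10.03
tcp_pos: [0.5412, 0.363, 0.101]
eef_rot: [-180.0, 0.1, -139.9]
contact_force: [-1.1, -0.8, 14.5]
gripper_width: 0.0633
gripper_force: 50.0
```

```bash
python3 s.py
```

```text
10.0333 p [0.5412 0.363  0.101 ] yaw [-1.800e+02  1.000e-01 -1.399e+02] F [-1.1 -0.8 14.5] M [-0.49  0.11 -0.17] q6 -101.0
```

Request:
apply_moves --pt "0.6 0 0 0 0 0 -0.0222" --pt "0.6 0 0 0 0 0 -0.0222" --pt "0.6 0 0 0 0 0 -0.0222" --pt "0.6 0 0 0 0 0 -0.0222" --pt "0.6 0 0 0 0 0 0"

```text
time_s: 10.45
tcp_pos: [0.5413, 0.3632, 0.101]
eef_rot: [-179.9, 0.1, -131.9]
contact_force: [0.2, -0.6, 14.9]
gripper_width: 0.0631
gripper_force: 50.0
```

```bash
python3 s.py
```

```text
10.45 p [0.5413 0.3632 0.101 ] yaw [-1.799e+02  1.000e-01 -1.319e+02] F [ 0.2 -0.6 14.9] M [-0.29  0.08 -0.1 ] q6 -93.0
```

Request:
apply_moves --pt "0.6 0 0 0 0 0 -0.0222" --pt "0.6 0 0 0 0 0 -0.0222" --pt "0.6 0 0 0 0 0 -0.0222" --pt "0.6 0 0 0 0 0 -0.0222" --pt "0.6 0 0 0 0 0 0"

```text
time_s: 10.87
tcp_pos: [0.5414, 0.3632, 0.101]
eef_rot: [-179.9, 0.1, -123.9]
contact_force: [0.1, -0.9, 14.0]
gripper_width: 0.0634
gripper_force: 50.0
```

```bash
python3 s.py
```

```text
10.8667 p [0.5414 0.3632 0.101 ] yaw [-1.799e+02  1.000e-01 -1.239e+02] F [ 0.1 -0.9 14. ] M [-0.22 -0.02 -0.11] q6 -85.0
```

Request:
apply_moves --pt "0.6 0 0 0 0 0 -0.0222" --pt "0.6 0 0 0 0 0 -0.0222" --pt "0.6 0 0 0 0 0 -0.0222" --pt "0.6 0 0 0 0 0 -0.0222" --pt "0.6 0 0 0 0 0 0"

```text
time_s: 11.28
tcp_pos: [0.5414, 0.3633, 0.101]
eef_rot: [-179.9, 0.1, -116.0]
contact_force: [0.5, -0.2, 13.0]
gripper_width: 0.0634
gripper_force: 50.0
```

```bash
python3 s.py
```

```text
11.2833 p [0.5414 0.3633 0.101 ] yaw [-1.799e+02  1.000e-01 -1.160e+02] F [ 0.5 -0.2 13. ] M [-0.14 -0.02 -0.15] q6 -77.0
```

Request:
apply_moves --pt "0.6 0 0 0.0002 0 0 -0.0222" --pt "0.6 0 0 0 0 0 -0.0222" --pt "0.6 0 0 0 0 0 -0.0222" --pt "0.6 0 0 0 0 0 -0.0222" --pt "0.6 0 0 0 0 0 0"

```text
time_s: 11.7
tcp_pos: [0.5415, 0.3633, 0.1009]
eef_rot: [-179.9, 0.1, -108.0]
contact_force: [-0.8, 0.3, 14.1]
gripper_width: 0.0637
gripper_force: 50.0
```

```bash
python3 s.py
```

```text
11.7 p [0.5415 0.3633 0.1009] yaw [-1.799e+02  1.000e-01 -1.080e+02] F [-0.8  0.3 14.1] M [-0.12  0.09 -0.13] q6 -69.0
```

Request:
apply_moves --pt "0.6 0 0 0 0 0 -0.0222" --pt "0.6 0 0 0 0 0 -0.0222" --pt "0.6 0 0 0 0 0 -0.0222" --pt "0.6 0 0 0 0 0 0"

```text
time_s: 12.03
tcp_pos: [0.5415, 0.3634, 0.1009]
eef_rot: [-179.9, 0.1, -102.0]
contact_force: [-0.2, -0.2, 14.5]
gripper_width: 0.0632
gripper_force: 50.0
```

```bash
python3 s.py
```

```text
12.0333 p [0.5415 0.3634 0.1009] yaw [-1.799e+02  1.000e-01 -1.020e+02] F [-0.2 -0.2 14.5] M [-0.09  0.08 -0.11] q6 -63.0
```

Request:
apply_moves --pt "0.6 0 0 0 0 0 -0.0222" --pt "0.6 0 0 0 0 0 -0.0222" --pt "0.6 0 0 0 0 0 -0.0222" --pt "0.6 0 0 0 0 0 0"

```text
time_s: 12.37
tcp_pos: [0.5415, 0.3634, 0.1009]
eef_rot: [-179.9, 0.1, -96.0]
contact_force: [-0.4, -0.0, 14.5]
gripper_width: 0.0632
gripper_force: 50.0
```

```bash
python3 s.py
```

```text
12.3667 p [0.5415 0.3634 0.1009] yaw [-1.799e+02  1.000e-01 -9.600e+01] F [-0.4 -0.  14.5] M [-0.16  0.02 -0.11] q6 -57.0
```

Request:
apply_moves --pt "0.6 0 0 0 0 0 -0.0222" --pt "0.6 0 0 0 0 0 -0.0222" --pt "0.6 0 0 0 0 0 0"

```text
time_s: 12.62
tcp_pos: [0.5416, 0.3629, 0.101]
eef_rot: [-179.9, 0.0, -92.0]
contact_force: [0.5, -2.0, 14.8]
gripper_width: 0.0631
gripper_force: 50.0
```

```bash
python3 s.py
```

```text
12.6167 p [0.5416 0.3629 0.101 ] yaw [-179.9    0.   -92. ] F [ 0.5 -2.  14.8] M [-0.81 -0.24 -0.32] q6 -53.1
```

Moment jumped at about 56°, so that is the stop. Easing back 10°, then lifting.

Request:
apply_moves --pt "0.6 0 0 0 0 0 0.0278" --pt "0.6 0 0 0 0 0 0.0278" --pt "0.6 0 0 0 0 0 0.0278" --pt "0.6 0 0 0 0 0 0.0278" --pt "0.6 0 0 0 0 0 0" --pt "0.6 0 0 -0.003 0 0 0" --pt "0.6 0 0 -0.003 0 0 0" --pt "0.6 0 0 -0.003 0 0 0" --pt "0.6 0 0 -0.003 0 0 0" --pt "0.6 0 0 -0.003 0 0 0" --pt "0.6 0 0 0 0 0 0" --pt "0.6 0 0 0 0 0 0"

```text
time_s: 13.62
tcp_pos: [0.5404, 0.3628, 0.1137]
eef_rot: [180.0, -0.0, -102.1]
contact_force: [1.9, -0.2, 2.8]
gripper_width: 0.0631
gripper_force: 50.0
```

```bash
python3 s.py
```

```text
13.6167 p [0.5404 0.3628 0.1137] yaw [ 180.    -0.  -102.1] F [ 1.9 -0.2  2.8] M [ 0.14 -1.04 -0.03] q6 -63.1
```

Request:
apply_moves --pt "0.6 0 0 -0.002 0 0 0" --pt "0.6 0 0 -0.002 0 0 0" --pt "0.6 0 0 0 0 0 0" --pt "0.6 0 0 0 0 0 0"

```text
time_s: 13.95
tcp_pos: [0.5401, 0.3625, 0.1173]
eef_rot: [180.0, -0.1, -102.1]
contact_force: [2.7, -0.4, -0.1]
gripper_width: 0.0635
gripper_force: 50.0
```

```bash
python3 s.py
```

```text
13.95 p [0.5401 0.3625 0.1173] yaw [ 1.800e+02 -1.000e-01 -1.021e+02] F [ 2.7 -0.4 -0.1] M [-0.23 -1.01 -0.02] q6 -63.1
```

Request:
apply_moves --pt "0.6 0 0 -0.004 0 0 0" --pt "0.6 0 0 -0.004 0 0 0" --pt "0.6 0 0 -0.005 0 0 0" --pt "0.6 0 0 -0.006 0 0 0" --pt "0.6 0 0 -0.008 0 0 0" --pt "0.6 0 0 -0.02 0 0 0" --pt "0.6 0 0 -0.03 0 0 0" --pt "0.6 0 0 -0.03 0 0 0" --pt "0.6 0 0 0 0 0 0" --pt "0.6 0 0 0 0 0 0"

```text
time_s: 14.78
tcp_pos: [0.541, 0.3639, 0.228]
eef_rot: [-179.9, 0.3, -102.1]
contact_force: [-0.2, 0.0, -1.8]
gripper_width: 0.0635
gripper_force: 50.0
```

```bash
python3 s.py
python3 - <<'E'
from h import *
a=capture("wrist")["frame"];b=capture("top")["frame"][120:260,80:260]
b=cv2.resize(b,(494,384))
cv2.imwrite("pics/w2.png",cv2.resize(np.hstack([a,b]),(800,305))[:,:,::-1])
E
```

```text
14.7833 p [0.541  0.3639 0.228 ] yaw [-179.9    0.3 -102.1] F [-0.2  0.  -1.8] M [0.04 0.18 0.02] q6 -63.1
```

View pics/w2.png

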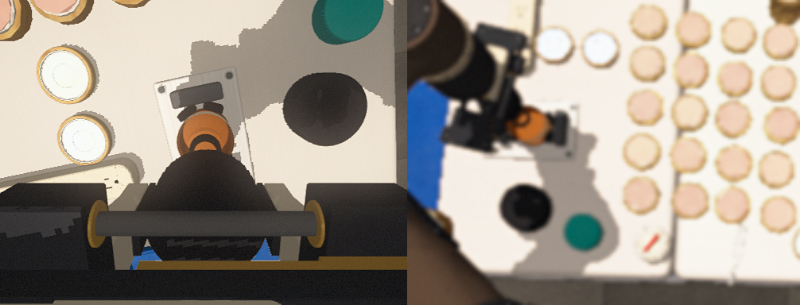

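The cap is off: the open amber mouth shows at (208,142), and the cap sits in the jaws at (208,200). Carrying it to the dish.

Request:
apply_moves --pt "0.6 0 0 0 0 0 -0.067" --pt "0.6 0 0 0 0 0 -0.067" --pt "0.6 0.015 0.0015 0 0 0 0" --pt "0.6 0.029 0.0029 0 0 0 0" --pt "0.6 0.029 0.0029 0 0 0 0" --pt "0.6 0.029 0.0029 0 0 0 0" --pt "0.6 0.029 0.0029 0 0 0 0" --pt "0.6 0.029 0.0029 0 0 0 0" --pt "0.6 0.029 0.0029 0 0 0 0" --pt "0.6 0.029 0.0029 0 0 0 0" --pt "0.6 0.029 0.0029 0 0 0 0" --pt "0.6 0.029 0.0029 0 0 0 0" --pt "0.6 0.029 0.0029 0 0 0 0" --pt "0.6 0.029 0.0029 0 0 0 0" --pt "0.6 0.029 0.0029 0 0 0 0" --pt "0.6 0.029 0.0029 0 0 0 0" --pt "0.6 0.029 0.0029 0 0 0 0" --pt "0.6 0.029 0.0029 0 0 0 0" --pt "0.6 0.029 0.0029 0 0 0 0" --pt "0.6 0.029 0.0029 0 0 0 0"

```text
time_s: 16.55
tcp_pos: [0.4882, -0.1465, 0.2241]
eef_rot: [179.9, 0.0, -90.1]
contact_force: [1.0, 0.3, -1.3]
gripper_width: 0.0635
gripper_force: 50.0
```

Request:
apply_moves --pt "0.6 0.029 0.0029 0 0 0 0" --pt "0.6 0.029 0.0029 0 0 0 0" --pt "0.6 0.029 0.0029 0 0 0 0" --pt "0.6 0.029 0.0029 0 0 0 0" --pt "0.6 0.029 0.0029 0 0 0 0" --pt "0.6 0.029 0.0029 0 0 0 0" --pt "0.6 0.015 0.0015 0 0 0 0" --pt "0.6 0 0 0 0 0 0" --pt "0.6 0 0 0 0 0 0" --pt "0.6 0 0 0 0 0 0"

```text
time_s: 17.38
tcp_pos: [0.47, -0.3335, 0.2241]
eef_rot: [179.9, 0.0, -90.1]
contact_force: [0.2, 0.1, -0.3]
gripper_width: 0.0633
gripper_force: 50.0
```

```bash
python3 s.py
```

```text
17.3833 p [ 0.47   -0.3335  0.2241] yaw [179.9   0.  -90.1] F [ 0.2  0.1 -0.3] M [0.09 0.12 0.04] q6 15.9
```

Request:
apply_moves --pt "0.6 0 -0.001 0.028 0 0 0" --pt "0.6 0 0 0.028 0 0 0" --pt "0.6 0 0 0.028 0 0 0" --pt "0.6 0 0 0.028 0 0 0" --pt "0.6 0 0 0.028 0 0 0" --pt "0.6 0 0 0.02 0 0 0" --pt "0.6 0 0 0.012 0 0 0" --pt "0.6 0 0 0.008 0 0 0" --pt "0.6 0 0 0 0 0 0" --pt "0.6 0 0 0 0 0 0" --pt "0.6 0 0 0 0 0 0"

```text
time_s: 18.3
tcp_pos: [0.4726, -0.3339, 0.046]
eef_rot: [-179.9, -0.0, -90.0]
contact_force: [0.3, -0.4, -0.6]
gripper_width: 0.0632
gripper_force: 50.0
```

```bash
python3 s.py
python3 - <<'E'
from h import *
a=capture("wrist")["frame"];b=capture("scene")["frame"][180:330,230:430]
b=cv2.resize(b,(512,384))
cv2.imwrite("pics/w3.png",cv2.resize(np.hstack([a,b]),(800,300))[:,:,::-1])
E
```

```text
18.3 p [ 0.4726 -0.3339  0.046 ] yaw [-179.9   -0.   -90. ] F [ 0.3 -0.4 -0.6] M [-0.02  0.05  0.01] q6 15.9
```

View pics/w3.png

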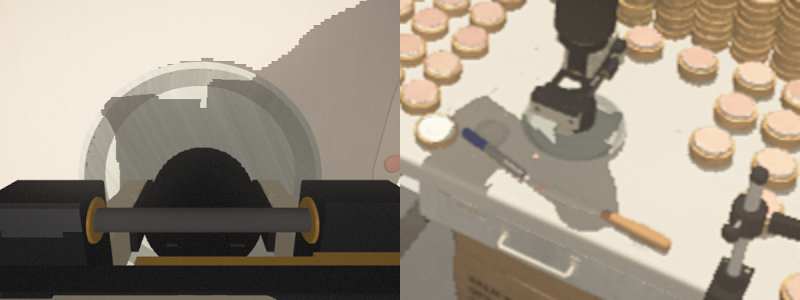

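The cap hangs centred over the dish at (200,200) in the wrist view; marker and spatula lie untouched. Lowering in small steps.

Request:
apply_moves --pt "0.6 0 0 0.005 0 0 0" --pt "0.6 0 0 0.004 0 0 0" --pt "0.6 0 0 0.003 0 0 0" --pt "0.6 0 0 0 0 0 0" --pt "0.6 0 0 0 0 0 0" --pt "0.6 0 0 0 0 0 0"

```text
time_s: 18.9
tcp_pos: [0.4717, -0.334, 0.0328]
eef_rot: [180.0, -0.0, -90.0]
contact_force: [-0.9, -0.3, -0.9]
gripper_width: 0.0633
gripper_force: 50.0
```

Request:
apply_moves --pt "0.6 0 0 0.001 0 0 0" --pt "0.6 0 0 0.001 0 0 0" --pt "0.6 0 0 0 0 0 0" --pt "0.6 0 0 0 0 0 0"

```text
time_s: 19.23
tcp_pos: [0.4716, -0.334, 0.0308]
eef_rot: [180.0, 0.0, -90.0]
contact_force: [-0.4, -0.8, -0.6]
gripper_width: 0.0632
gripper_force: 50.0
```

Request:
apply_moves --pt "0.6 0 0 0.0007 0 0 0" --pt "0.6 0 0 0.0003 0 0 0" --pt "0.6 0 0 0 0 0 0" --pt "0.6 0 0 0 0 0 0"

```text
time_s: 19.57
tcp_pos: [0.4718, -0.334, 0.0302]
eef_rot: [-180.0, -0.0, -90.0]
contact_force: [-0.7, 1.0, 4.8]
gripper_width: 0.0637
gripper_force: 50.0
```

Request:
apply_moves --pt "0.6 0 0 0.0005 0 0 0" --pt "0.6 0 0 0.0005 0 0 0" --pt "0.6 0 0 0 0 0 0" --pt "0.6 0 0 0 0 0 0"

```text
time_s: 19.9
tcp_pos: [0.4718, -0.334, 0.0302]
eef_rot: [-180.0, -0.0, -90.0]
contact_force: [-4.5, 3.5, 13.3]
gripper_width: 0.0636
gripper_force: 50.0
```

Request:
apply_moves --pt "0.6 0 0 -0.0006 0 0 0" --pt "0.6 0 0 -0.0006 0 0 0" --pt "0.6 0 0 0 0 0 0" --newtons 10

```text
time_s: 20.15
tcp_pos: [0.4717, -0.3339, 0.03]
eef_rot: [-180.0, 0.0, -90.0]
contact_force: [0.4, 0.8, 2.2]
gripper_width: 0.0637
gripper_force: 10.0
```

Request:
apply_moves --pt "0.76 0 0 0 0 0 0" --pt "0.85 0 0 0 0 0 0" --pt "1 0 0 0 0 0 0" --pt "1 0 0 0 0 0 0" --pt "1 0 0 0 0 0 0" --pt "1 0 0 0 0 0 0" --pt "1 0 0 0 0 0 0" --pt "1 0 0 0 0 0 0"

```text
time_s: 20.82
tcp_pos: [0.4717, -0.334, 0.0301]
eef_rot: [180.0, -0.0, -90.0]
contact_force: [0.0, -0.4, 0.4]
gripper_width: 0.0874
gripper_force: 0.0
```

Request:
apply_moves --pt "1 0 0 -0.008 0 0 0" --pt "1 0 0 -0.015 0 0 0" --pt "1 0 0 -0.02 0 0 0" --pt "1 0 0 -0.03 0 0 0" --pt "1 0 0 -0.03 0 0 0" --pt "1 0 0 -0.03 0 0 0" --pt "1 0 0 -0.03 0 0 0" --pt "1 0 0 -0.03 0 0 0" --pt "1 0 0 0 0 0 0" --pt "1 0 0 0 0 0 0" --pt "1 0 0 0 0 0 0"

```text
time_s: 21.73
tcp_pos: [0.4713, -0.3337, 0.2233]
eef_rot: [-180.0, 0.0, -90.0]
contact_force: [-0.4, -0.4, -0.0]
gripper_width: 0.0878
gripper_force: 0.0
```

```bash
python3 s.py
python3 - <<'E'
from h import *
c=capture("wrist");a=c["frame"];w=pts(c)
m=(w[...,2]>.04)&(w[...,2]<.055)&(np.hypot(w[...,0]-.4717,w[...,1]+.334)<.045);q=w[m];print(np.median(q,0),(q.max(0)+q.min(0))/2)
b=cv2.resize(capture("scene")["frame"][180:330,230:430],(512,384))
cv2.imwrite("pics/w4.png",cv2.resize(np.hstack([a,b]),(800,300))[:,:,::-1])
E
```

```text
21.7333 p [ 0.4713 -0.3337  0.2233] yaw [-180.    0.  -90.] F [-0.4 -0.4 -0. ] M [0.08 0.12 0.03] q6 15.9
[ 0.47197123 -0.33432584  0.04639512] [ 0.47212318 -0.33296858  0.04452871]
```

View pics/w4.png

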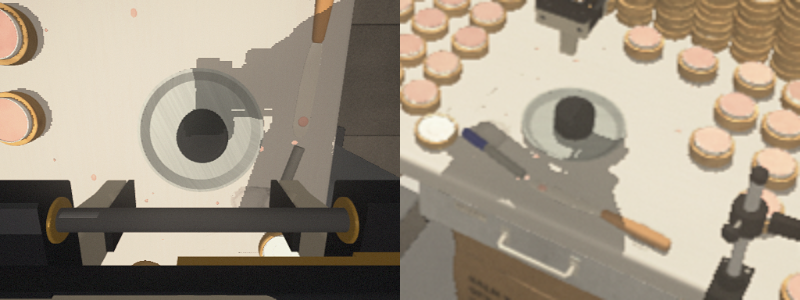

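The cap stands upright in the dish at (203,135), top at z = 0.046, with its neighbours unmoved. Handing in.

```bash
python3 -c "from plant import close_job;print(close_job())"
```

```text
the job is handed in; nothing more can be done
None
```

The jar is open and its cap stands upright in the centre of the steel dish; pressing peaked at a measured 17.7 N, the marker and spatula look unmoved, and the job was handed in at about 22 s, though the verdict was not shown.

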